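Wedge the levelling table's plate up level

ROBOT

A 6-joint arm with a two-finger parallel gripper is mounted at the origin on a cart in front of the work surface, level with it; the furniture and walls round the work are solid. World frame = base frame: x ahead of the robot, y to its left, z up, the work surface at z = 0. Lengths are in mm, angles in rad, forces in N, time in s.
With the tool pointing down it reaches from about 350 to 925 mm from the base axis. Payload 6.4 kg.
Tool frame: the origin (TCP) lies at the very end of the fingers, on their centre line; the grasp point (between the pads) lies ctrl.grip_point_offset behind it (ctrl.grip_point_offset is the distance from the TCP to the grasp point, in mm); y points along the fingers, z is the direction in which the jaws open and shut, and the axes are right-handed (so a half turn about y gives the same grasp; the last joint's range is limited). The gripper opens to 94 mm and grips with 3 to 60 N. Pads are 16 mm wide; open, the fingers measure 119 mm over their backs; the gripper's body (75 mm by 177 mm) begins 78 mm behind the grasp point.
Start: joints at [1.047, 0.245, 1.558, -0, 1.339, -0.174], TCP at [222.759, 610.649, 205.455] pointing down, gripper open.
Joint ranges: [-3.13, 3.13], [-1.02, 2.26], [0.13, 2.54], [-0.95, 4.09], [0.21, 2.88], [-2.74, 2.74]. Speed limits (rad/s): [2.57, 2.57, 3.14, 3.14, 3.14, 3.14].

INTERFACE

Orientations are given as [roll, pitch, yaw] about the fixed x, y, z axes, in that order (R = Rz(yaw) Ry(pitch) Rx(roll)).
In Python, from workcell import status, eyes, ctrl gives the robot as it stands. The module is installed in compiled form; this text tells all that it offers.
- The arm moves only by the tool send_rows, never from a script. Its argument "plan" is a list of rows, each a list of 7 numbers: the closure, from -1 (fully open) to 1 (shut), then the shift along the tool's x, y, z in m, then the turn, a rotation vector about the tool's x, y, z in degrees. A call has 1 to 20 rows; each row is the pose to reach, as a shift and turn from the pose commanded when the call began, along the tool's axes at that moment; what a row does not reach only later rows make up. A row lasts 1/8 s, in which the tool goes at most 62.5 mm and 10.7 degrees, less where a joint would pass 70% of its speed; a pose out of reach is approached as far as the arm can. A call with a gripper value outside its range is refused whole. The fingers move at their own pace and stop on an object; "force" is the grip in N (left out, the last holds). Time passes only in rows, so rows that repeat a pose let the fingers close. It gives the time, the measured TCP pose, the force and the opening at its end, in the units of the state.
- status.get_state(): the state, without advancing time (a new reading comes with each control period).
- eyes.capture(name): name is "side" or "top" or "wrist"; returns a dict with "image" (420x560x3 uint8, red, green, blue), "mtx" (3x3 intrinsics, pixels), "position" and "orientation" of the camera in the world; the wrist camera has in their place "mount" (4x4, takes a point from camera to tool coordinates, whose origin is the TCP and whose axes are the tool frame's). Camera axes: x right, y down, z forward; pixel columns grow to the right and rows downward; lengths in mm; the calibration is good to about 2 mm. A picture is of the moment at which its call begins: read the wrist's pose just before it. There is no depth.
- ctrl.hand_in(): hands the job in, once; it reports no verdict.
The state is a dict: "t": time; "joint_positions": joint angles; "dq": joint speeds; "effort": joint torques, N m; "ee_pos": TCP position; "tool_rot": TCP orientation; "ft_force": force on the tool from outside, world axes, zero at the start; "moment": the same for the moment, N m; "finger_gap": opening from 0.0 (shut) to 1.0 (fully open).
Only numpy, scipy, OpenCV 4.12 (cv2) and the standard library are available. Lean on these libraries where they do the work, as an engineer would, in place of code of your own. Each camera call takes 0.05 s, during which the arm holds its last target.

TASK

The hinged plate of the small levelling table, with the core slice on it, sags at its free edge. Take the wooden wedge and slide it, thin tip first along the packing strip, under the middle of the free edge until the plate is level and snug up against its two stop lugs; push firmly enough that it stays tight, but never drive it hard. Let go of the wedge, do not touch the plate, and leave everything else where it is.

Things in the scene. Friction and masses are not known exactly. Their poses are not given: they have to be found in the camera images.
- frame: Fixed grey base of the levelling table, 187 mm (x) by 150 mm (y), slab 6 mm thick. Origin on the rack, midway between the plate's free edge (60 mm away at -x) and its hinge (60 mm at +x). x points from free edge to hinge, the way the wedge is pushed; z up. Two stop posts, 50 mm high, at y = +-73 mm, x = -35 mm; their lugs reach 14 mm over the plate.
- mouth (a point): Fixed point of the base at rack height (z = 0), 60 mm before its origin, below the middle of the free edge. Here a flat steel packing strip (y -28 to +28 mm, from 50 mm before this point to 75 mm behind it) carries the wedge. It is packed up by an unmeasured amount: its top is level, 8 to 14 mm above the rack, so the wedge's depth (60 to 90 mm past this point) must be felt.
- plate: Hinged steel plate, 120x120x8 mm, 0.25 to 0.5 kg, with a core slice on it. Origin on the hinge axis, mid width, 36 mm above the rack. When level its axes are parallel to the base's; it reaches 120 mm to -x. It sags 0.1 rad at first and stops dead at level, against the lugs. It weighs 2 to 3 N on the wedge until then.
- plate_edge (a point): Middle of the plate's lower free edge: 32 mm above the rack when level, 20 mm when it sags. At the stop the force shoots up within about 1 mm of travel. The push is about 1.3 to 2 times the load on this edge (friction 0.5 to 0.7): a final push of 14 to 20 N leaves the wedge tight (5 N or more on the edge with the hand gone); 30 N on the edge is too hard.
- slice: Core slice, 47 mm across, 31 mm high, 0.12 kg, standing loose on the middle of the plate between three low pins. Origin at the centre of its underside. It rides up with the plate and must stay there.
- wedge: Loose wooden wedge, 130 mm long, 30 mm wide, 0.1 to 0.2 kg, on its flat underside, tip pointing roughly away from the robot. Origin: centre of its underside. x points to the thin tip (+65 mm, 3 mm thick); the ramp rises from there over 95 mm to 25.8 mm (0.24 mm per mm); behind it stands the heel, a block 35 mm long (x -30 to -65 mm), 30 mm wide, 50 mm high.
- wedge_heel (a point): Grip point in the heel, mid length and mid width, 38 mm above the wedge's underside, 47.5 mm behind the wedge's origin; grip it across the 30 mm width (the wedge's y). A wedge pushed while gripped can go slack when the fingers open, as it settles flat; pressing the heel's rear face from behind with closed fingers, 14 to 20 N, makes it tight for good.
- wedge_tip (a point): Middle of the thin tip, 1.5 mm above the wedge's underside.
- cube: Bystander: grey mortar test cube, 50 mm each way. Origin at the centre of its underside.
- tin_a: Bystander: round aluminium tin, 60 mm across, 39 mm high. Origin at the centre of its underside.
- tin_b: Bystander: round aluminium tin, 60 mm across, 39 mm high. Origin at the centre of its underside.
- tape: Bystander: tape measure, 64x76x33 mm. Origin at the centre of its underside.
- weight_big: Bystander: knob weight, 38 mm across, 56 mm high. Origin at the centre of its underside.
- weight_small: Bystander: knob weight, 30 mm across, 41 mm high. Origin at the centre of its underside.

How it is judged (in metres and radians):
On the way, in this order (a step that is already met when the one before it is completed fails the run):
1. the wedge's tip has entered under the free edge, on the strip, while the plate still sags (x of wedge_tip in the frame of frame above -0.056 m and z of wedge_tip in the frame of frame below 0.022 m and angle between plate's own z axis and vertical above 0.07 rad and y of wedge_tip in the frame of frame between -0.025 and 0.025 m and angle between the x axis of wedge and the x axis of frame, either way round below 0.2 rad), for 0.1 s.
2. the wedge has raised the plate to level (angle between plate's own z axis and vertical below 0.015 rad and x of wedge_tip in the frame of frame above -0.04 m and y of wedge_tip in the frame of frame between -0.025 and 0.025 m and angle between the x axis of wedge and the x axis of frame, either way round below 0.2 rad), for 0.2 s.
At the end, for the whole second after the job is handed in: The plate is level within 0.015 rad (0.9 degrees), the wedge lies at rest under its free edge, its tip within 25 mm of the middle and its length within 0.2 rad of the base's x axis, and it is tight: it presses on the plate with more than 5 N (all of step 2 and contact force between wedge and plate above 5 N and linear speed of wedge below 0.005 m/s); the robot touches nothing.
It fails at once if the wedge is driven so hard that it presses on the plate with over 30 N (contact force between wedge and plate above 30 N).
It fails at once if the robot touches the plate (over 3 N) (contact force between any of the fingers, the arm and plate above 3 N).
It fails at once if a bystander or the core slice on the plate is moved by more than 20 mm (distance of any of cube, tin_a, tin_b, tape, weight_big, weight_small, slice from where it was at the start of the episode above 0.02 m).
It also fails if it takes over 64 s, if anything falls off the work surface, if the arm or the gripper's body presses on something with over 40 N, if the wrist force passes 120 N, or if a joint passes its speed limit or range.

## Working session

There is one attempt and no reset: what is moved stays moved. The work goes in short steps, Python scripts to look and compute and a tool call to move; the robot and the scene stay as the last step left them, time stands still between calls to the robot, and variables do not carry over. Pictures are saved under pics/ and viewed, and the job is handed in when it is done.

Besides the shell and the picture viewer there is one more tool, called after "Emit:" as name([rows], argument=value, ...), one row to a line, values as JSON. send_rows: Moves the arm, as the interface text tells. Its arguments: {"type":"object","properties":{"plan":{"type":"array","items":{"type":"array","items":{"type":"number"}}},"force":{"type":"number"}},"required":["plan"]}

```bash
mkdir -p pics; python3 - <<'E'
from workcell import status, eyes, ctrl
import cv2
print(status.get_state()); print(ctrl.grip_point_offset)
for n in ["side","top","wrist"]:
    d=eyes.capture(n); cv2.imwrite(f"pics/{n}0.png",d["image"][:,:,::-1])
    print(n,{k:v for k,v in d.items() if k!="image"})
E
```

```text
{'t': 0.0, 'joint_positions': array([ 1.04689561e+00,  2.45771116e-01,  1.55895903e+00, -5.89422575e-05,
        1.33869009e+00, -1.74115371e-01]), 'dq': array([-0.00057715, -0.00019616,  0.00021969,  0.00060803,  0.00202589,
        0.0003046 ]), 'effort': array([-6.14924847e-04, -4.15819001e+01, -3.14607954e+01,  6.84700138e-02,
        3.30256310e-02, -1.35925384e-04]), 'ee_pos': array([222.47811751, 610.12502646, 204.40238764]), 'tool_rot': array([-1.57260622e+00,  2.60136032e-04, -3.49771973e-01]), 'ft_force': array([0.03869726, 0.1464279 , 0.53729725]), 'moment': array([ 0.01814369, -0.02156191,  0.00914307]), 'finger_gap': 1.0039905756177667}
18.8
side {'mtx': array([[396.32963902,   0.        , 281.34898298],
       [  0.        , 396.32963902, 211.3277443 ],
       [  0.        ,   0.        ,   1.        ]]), 'position': array([-181.46749855, -322.26446934,  779.37266884]), 'orientation': array([-2.33234241,  0.01181338, -1.11094749])}
top {'mtx': array([[453.29750657,   0.        , 278.98571897],
       [  0.        , 453.29750657, 207.18393644],
       [  0.        ,   0.        ,   1.        ]]), 'position': array([ 287.18310168,   17.87920478, 1525.47020221]), 'orientation': array([-2.99881961e+00,  4.12793878e-05, -1.60055538e+00])}
wrist {'mtx': array([[308.56300632,   0.        , 280.63807744],
       [  0.        , 308.56300632, 211.91612028],
       [  0.        ,   0.        ,   1.        ]]), 'mount': array([[ 3.11325513e-04,  9.69425705e-01,  2.45384813e-01,
        -7.01941627e+01],
       [-6.52868142e-04, -2.45384575e-01,  9.69425595e-01,
        -1.80253490e+02],
       [ 9.99999738e-01, -4.62010848e-04,  5.56512680e-04,
         5.82909704e-01],
       [ 0.00000000e+00,  0.00000000e+00,  0.00000000e+00,
         1.00000000e+00]])}
```

View pics/side0.png

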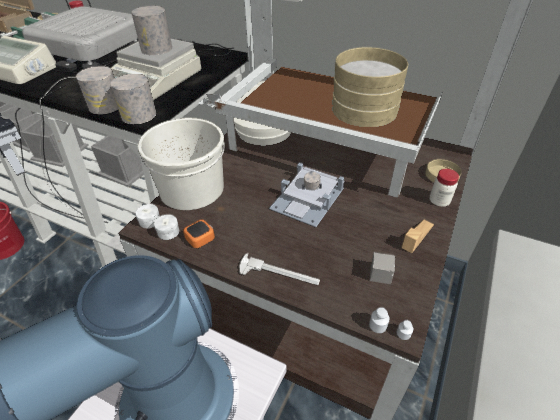

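View pics/top0.png

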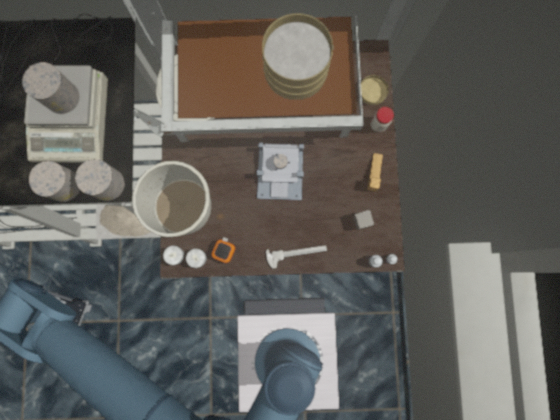

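View pics/wrist0.png

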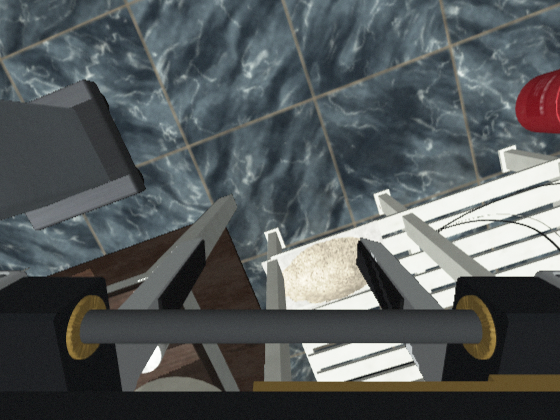

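```bash
cat > h.py <<'E'
import numpy as np, cv2
from scipy.spatial.transform import Rotation as R
from workcell import status, eyes, ctrl
def cam(d,st=None):
    if "mount" in d:
        T=np.eye(4); T[:3,:3]=R.from_euler('xyz',st["tool_rot"]).as_matrix(); T[:3,3]=st["ee_pos"]
        M=T@d["mount"]; return d["mtx"],M[:3,3],M[:3,:3]
    return d["mtx"],np.array(d["position"]),R.from_euler('xyz',d["orientation"]).as_matrix()
def ray(c,uv,z):
    K,p,Rm=c; v=Rm@np.linalg.inv(K)@np.array([uv[0],uv[1],1.0]); return p+v*(z-p[2])/v[2]
def proj(c,P):
    K,p,Rm=c; q=K@(Rm.T@(np.array(P,float)-p)); return q[:2]/q[2]
E
python3 - <<'E'
from h import *
for n,b,b2 in [("side",(265,150,100,85),(360,210,90,75)),("top",(245,130,80,80),(345,140,60,60))]:
    d=eyes.capture(n)
    c=cam(d)
    im=d["image"][:,:,::-1]
    for i,(x,y,w,h) in enumerate([b,b2]):
        s=min(790//w,590//h)
        cv2.imwrite(f"pics/{n}_z{i}.png",cv2.resize(im[y:y+h,x:x+w],None,fx=s,fy=s,interpolation=cv2.INTER_CUBIC)); print(n,i,s)
    hsv=cv2.cvtColor(np.ascontiguousarray(im),cv2.COLOR_BGR2HSV)
    m=cv2.inRange(hsv,(8,90,110),(25,255,255))
    x,y,w,h=b2; mm=np.zeros_like(m); mm[y:y+h,x:x+w]=m[y:y+h,x:x+w]
    cs,_=cv2.findContours(mm,cv2.RETR_EXTERNAL,cv2.CHAIN_APPROX_SIMPLE)
    k=max(cs,key=cv2.contourArea); print(n,cv2.contourArea(k),cv2.minAreaRect(k)); print(cv2.approxPolyDP(k,1.5,True)[:,0].tolist())
E
```

```text
side 0 6
side 1 7
side 465.0 ((415.5769348144531, 234.11541748046875), (16.664100646972656, 37.3626708984375), 37.87498474121094)
[[433, 224], [423, 220], [414, 228], [410, 228], [406, 233], [402, 247], [412, 252]]
top 0 7
top 1 9
top 332.5 ((376.13861083984375, 170.61386108398438), (11.542430877685547, 35.42332458496094), 5.710592269897461)
[[373, 153], [369, 185], [372, 188], [378, 188], [381, 180], [382, 154]]
```

View pics/side_z0.png

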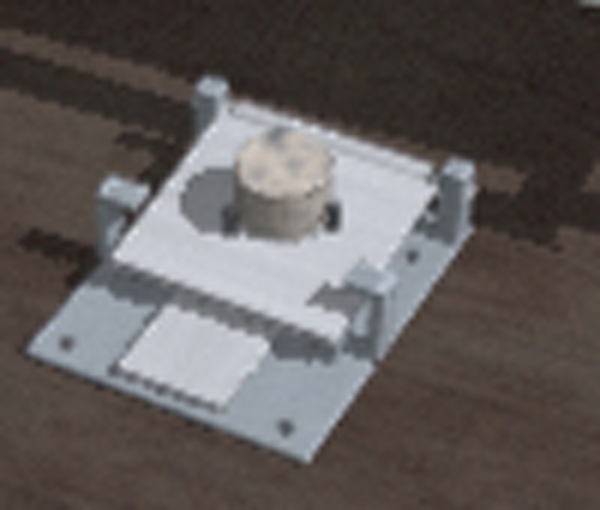

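View pics/side_z1.png

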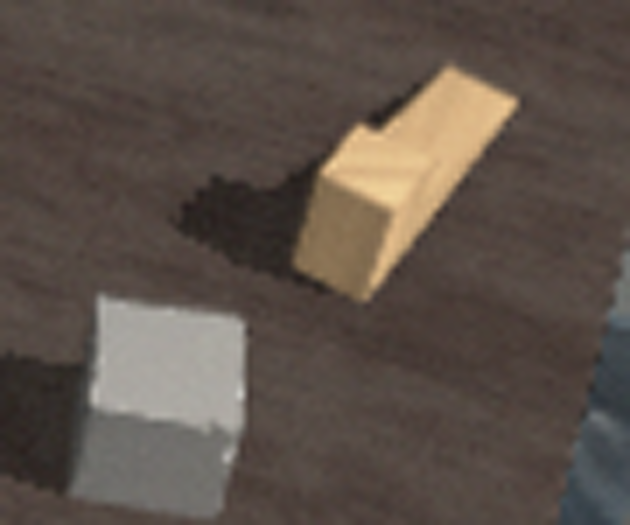

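View pics/top_z0.png

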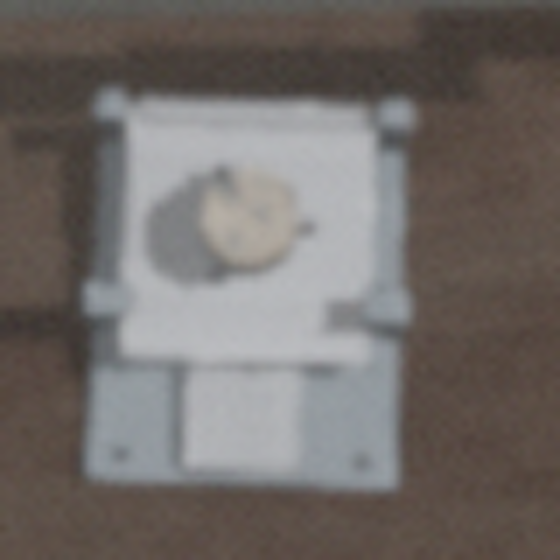

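View pics/top_z1.png

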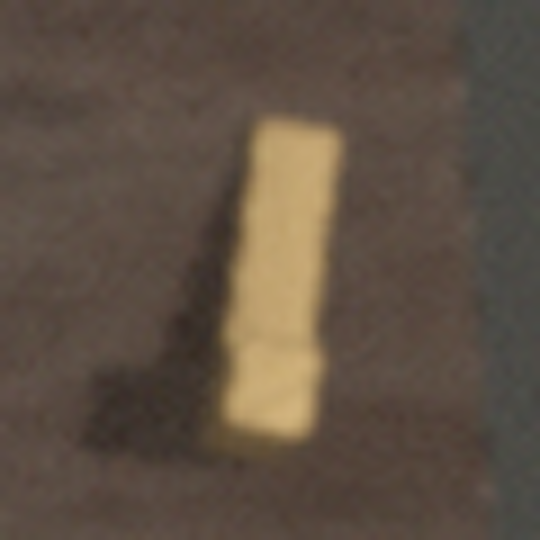

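```bash
python3 - <<'E'
from h import *
s=cam(eyes.capture("side"));t=cam(eyes.capture("top"))
def S0(a,b):return (265+a/6-.4,150+b/6-.4)
def S1(a,b):return (360+a/7-.4,210+b/7-.4)
def T0(a,b):return (245+a/7-.4,130+b/7-.4)
def T1(a,b):return (345+a/9-.4,140+b/9-.4)
def P(l,c,uv,z): print(l,ray(c,uv,z).round(1))
P("S heel bot L",s,S1(295,268),0);P("S heel bot R",s,S1(365,300),0)
P("S heel top rear L",s,S1(320,177),50);P("S heel top rear R",s,S1(395,212),50);P("S heel top front L",s,S1(362,124),50)
P("S tip L",s,S1(450,65),3);P("S tip R",s,S1(518,100),3)
P("T heel rear L",t,T1(222,422),50);P("T heel rear R",t,T1(310,438),50);P("T heel front L",t,T1(232,335),50);P("T heel front R",t,T1(325,348),50)
P("T tip L",t,T1(256,118),3);P("T tip R",t,T1(343,132),3)
P("S fr L",s,S0(28,350),6);P("S fr R",s,S0(310,460),6)
P("T fr L",t,T0(85,478),6);P("T fr R",t,T0(398,490),6)
P("S strip L",s,S0(118,368),11);P("S strip R",s,S0(222,407),11)
P("T strip L",t,T0(182,468),11);P("T strip R",t,T0(300,472),11)
P("T frontpost L",t,T0(105,300),50);P("T frontpost R",t,T0(388,305),50)
P("T rearpost L",t,T0(110,105),50);P("T rearpost R",t,T0(397,113),50)
P("T plate L",t,T0(120,358),28);P("T plate R",t,T0(370,362),28)
P("S plate L",s,S0(112,258),28);P("S plate R",s,S0(335,335),28)
P("S rackbar left", s,(205,97),200)
P("S hinge L",s,S0(232,102),40);P("S hinge R",s,S0(435,180),40)
P("T rack front edge L",t,(165,130),200);P("T rack front R",t,(362,118),200)
P("T weightbig",t,(376,261),28);P("T cube",t,(364,219),50)
E
```

```text
S heel bot L [ 559.  -292.8    0. ]
S heel bot R [ 554.8 -319.5    0. ]
S heel top rear L [ 557.9 -292.1   50. ]
S heel top rear R [ 552.6 -319.8   50. ]
S heel top front L [ 590.6 -299.4   50. ]
S tip L [ 687.7 -321.6    3. ]
S tip R [ 679.6 -349.5    3. ]
T heel rear L [ 559.5 -289.1   50. ]
T heel rear R [ 552.5 -321.1   50. ]
T heel front L [ 592.  -294.7   50. ]
T heel front R [ 586.1 -328.7   50. ]
T tip L [ 686.2 -318.8    3. ]
T tip R [ 679.7 -351.9    3. ]
S fr L [539.1  83.3   6. ]
S fr R [529.8 -65.7   6. ]
T fr L [539.7  86.    6. ]
T fr R [529.2 -65.6   6. ]
S strip L [541.8  36.9  11. ]
S strip R [539.1 -17.7  11. ]
T strip L [542.3  38.8  11. ]
T strip R [538.7 -18.2  11. ]
T frontpost L [617.7  72.6  50. ]
T frontpost R [611.3 -61.7  50. ]
T rearpost L [713.1  67.9  50. ]
T rearpost R [705.  -69.4  50. ]
T plate L [593.9  66.9  28. ]
T plate R [588.4 -53.2  28. ]
S plate L [593.6  65.3  28. ]
S plate R [589.3 -52.1  28. ]
S rackbar left [712.4 388.1 200. ]
S hinge L [716.7  57.4  40. ]
S hinge R [702.  -58.1  40. ]
T rack front edge L [723.9 350.3 200. ]
T rack front R [ 743.9 -248.1  200. ]
T weightbig [ 314.5 -301.4   28. ]
T cube [ 451.8 -265.6   50. ]
```

```bash
cat >> h.py <<'E'
def shift(cur,yaw,tgt,tyaw):
    Rm=R.from_euler('xyz',[-np.pi/2,0,yaw]).as_matrix()
    d=Rm.T@(np.array(tgt,float)-np.array(cur,float))/1000
    return d.round(4).tolist()+[0,round(float(-np.degrees(tyaw-yaw)),2),0]
E
python3 - <<'E'
from h import *
c=[222.759,610.649,205.455]
print(shift(c,-.35,[222.7,610.6,400],-.35),shift(c,-.35,[400,150,400],-.3),shift(c,-.35,[550,-304,400],-.2316))
E
```

```text
[-0.0, -0.1945, -0.0001, 0, -0.0, 0] [0.3245, -0.1945, -0.3719, 0, -2.86, 0] [0.621, -0.1945, -0.747, 0, -6.78, 0]
```

Emit:
send_rows([
  [-1, 0, -0.06, 0, 0, 0, 0],
  [-1, 0, -0.12, 0, 0, 0, 0],
  [-1, 0.01, -0.17, -0.01, 0, 0, 0],
  [-1, 0.05, -0.195, -0.05, 0, 0, 0],
  [-1, 0.09, -0.195, -0.1, 0, -1, 0],
  [-1, 0.13, -0.195, -0.145, 0, -1, 0],
  [-1, 0.17, -0.195, -0.19, 0, -2, 0],
  [-1, 0.21, -0.195, -0.24, 0, -2, 0],
  [-1, 0.25, -0.195, -0.285, 0, -3, 0],
  [-1, 0.29, -0.195, -0.33, 0, -3, 0],
  [-1, 0.33, -0.195, -0.38, 0, -4, 0],
  [-1, 0.37, -0.195, -0.425, 0, -4, 0],
  [-1, 0.41, -0.195, -0.47, 0, -5, 0],
  [-1, 0.45, -0.195, -0.52, 0, -5, 0],
  [-1, 0.49, -0.195, -0.57, 0, -6, 0],
  [-1, 0.53, -0.195, -0.63, 0, -6, 0],
  [-1, 0.57, -0.195, -0.68, 0, -6.5, 0],
  [-1, 0.6, -0.195, -0.72, 0, -6.8, 0],
  [-1, 0.621, -0.195, -0.747, 0, -6.8, 0],
  [-1, 0.621, -0.195, -0.747, 0, -6.8, 0],
], force=30)

```text
t: 2.85
ee_pos: [550.0, -306.0, 399.0]
tool_rot: [-1.57, 0.002, -0.234]
ft_force: [0.0, -0.7, -0.7]
finger_gap: 0.997
```

```bash
python3 - <<'E'
from h import *
st=status.get_state();d=eyes.capture("wrist");print(st["ee_pos"],st["tool_rot"],st["joint_positions"].round(2))
cv2.imwrite("pics/w1.png",d["image"][:,:,::-1])
c=cam(d,st)
for p in [(556,-305.5,0),(683,-335.5,3),(573,-309,50)]: print(proj(c,p))
E
```

```text
[ 550.01208584 -305.96513085  398.99032356] [-1.56987081  0.00200916 -0.23387658] [-0.69  0.11  1.36 -0.    1.67 -2.02]
[280.9793037 175.8293383]
[281.11222648 242.01660736]
[281.36251861 189.54261964]
```

View pics/w1.png

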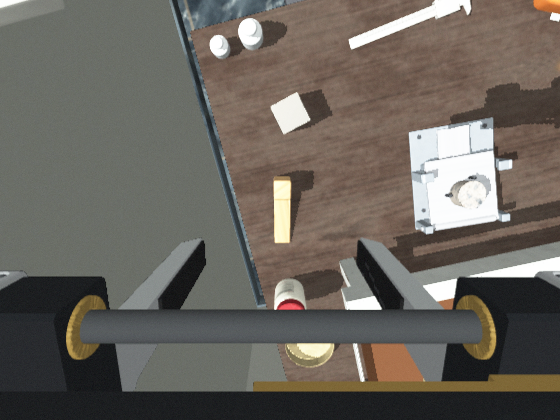

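```bash
python3 - <<'E'
from h import *
st=status.get_state();d=eyes.capture("wrist");c=cam(d,st);im=np.ascontiguousarray(d["image"][:,:,::-1])
x,y,w,h=255,160,50,95
hsv=cv2.cvtColor(im,cv2.COLOR_BGR2HSV)[y:y+h,x:x+w]
m=cv2.inRange(hsv,(8,80,110),(30,255,255))
cs,_=cv2.findContours(m,cv2.RETR_EXTERNAL,cv2.CHAIN_APPROX_NONE)
k=max(cs,key=cv2.contourArea)
print(cv2.boundingRect(k))
for v in list(range(17,27,3))+list(range(35,80,6)):
    cols=np.where(m[v])[0]; print(v+y,cols.min()+x,cols.max()+x, end='; ')
s=cam(eyes.capture("side"));
cv2.imwrite("pics/w1z.png",cv2.resize(im[y:y+h,x:x+w],None,fx=6,fy=6,interpolation=cv2.INTER_CUBIC))
x,y,w,h=405,110,115,130
cv2.imwrite("pics/w1f.png",cv2.resize(im[y:y+h,x:x+w],None,fx=4.5,fy=4.5,interpolation=cv2.INTER_CUBIC))
print()
for uv,z in [((274.5,179),50),((291.5,179),50),((274.5,195),50),((291.5,195),50),((275,242.5),3),((290,242.5),3)]: print(ray(c,uv,z).round(1))
E
```

```text
(16, 16, 20, 67)
177 267 288; 180 273 289; 183 261 290; 186 260 290; 195 289 290; 201 273 289; 207 273 289; 213 273 289; 219 273 289; 225 273 289; 231 273 289; 237 273 289; 
[ 552.7 -314.9   50. ]
[ 559.5 -286.3   50. ]
[ 580.  -321.5   50. ]
[ 586.8 -292.6   50. ]
[ 681.8 -346.     3. ]
[ 688.6 -317.1    3. ]
```

View pics/w1z.png

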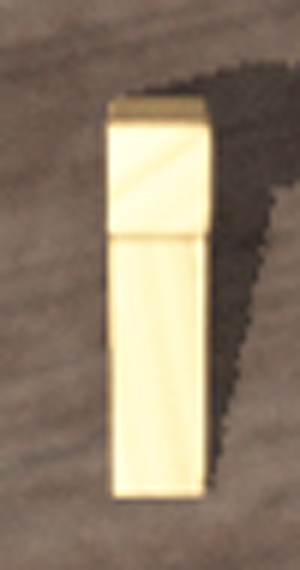

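View pics/w1f.png

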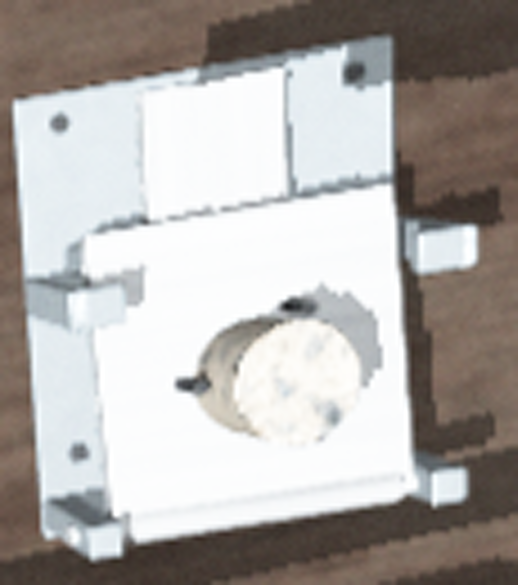

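```bash
python3 - <<'E'
from h import *
st=status.get_state();print(st["ee_pos"],st["tool_rot"],st["ft_force"])
print(shift(st["ee_pos"],st["tool_rot"][2],[573,-309,100],-.233))
E
```

```text
[ 550.12114449 -303.0518658   400.77089093] [-1.57066126e+00 -2.45077517e-04 -2.30410673e-01] [ 0.13223352 -0.1303465   0.77630004]
[0.0236, 0.3008, -0.0006, 0, 0.15, 0]
```

Emit:
send_rows([
  [-1, 0.006, 0.06, 0, 0, 0, 0],
  [-1, 0.012, 0.12, 0, 0, 0, 0],
  [-1, 0.018, 0.18, 0.001, 0, 0, 0],
  [-1, 0.023, 0.24, 0.001, 0, 0, 0],
  [-1, 0.023, 0.3, 0.001, 0, 0, 0],
  [-1, 0.023, 0.3, 0.001, 0, 0, 0],
  [-1, 0.023, 0.3, 0.001, 0, 0, 0],
])

```text
t: 3.88
ee_pos: [574.3, -308.6, 103.8]
tool_rot: [-1.573, -0.004, -0.23]
ft_force: [0.0, -0.3, 0.4]
finger_gap: 1.003
```

```bash
python3 - <<'E'
from h import *
for i in range(3):
    st=status.get_state();d=eyes.capture("wrist");print(st["ee_pos"],st["tool_rot"])
cv2.imwrite("pics/w2.png",d["image"][:,:,::-1])
c=cam(d,st); print(proj(c,(573,-308,50)))
E
```

```text
[ 574.30722301 -308.62138722  103.7710967 ] [-1.57265763 -0.00398901 -0.23016743]
[ 574.82523617 -309.21287101  104.71821125] [-1.57351243 -0.00574146 -0.23037013]
[ 574.90811634 -309.48860373  104.91046668] [-1.57374941 -0.00624726 -0.23057576]
[281.34229561 221.75471522]
```

View pics/w2.png

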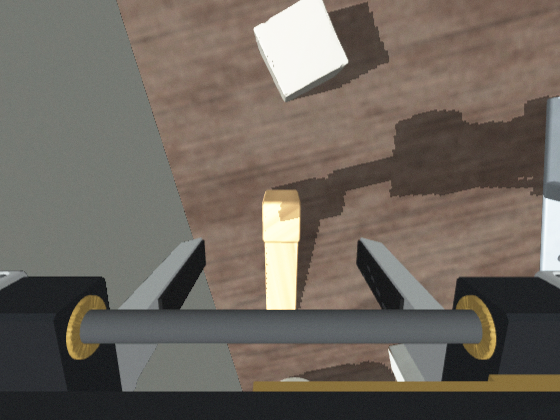

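Emit:
send_rows([
  [-1, 0, 0.02, 0, 0, 0, 0],
  [-1, 0, 0.04, 0, 0, 0, 0],
  [-1, 0, 0.06, 0, 0, 0, 0],
  [-1, 0, 0.075, 0, 0, 0, 0],
  [-1, 0, 0.08, 0, 0, 0, 0],
  [-1, 0, 0.08, 0, 0, 0, 0],
  [-1, 0, 0.08, 0, 0, 0, 0],
  [1, 0, 0.08, 0, 0, 0, 0],
  [1, 0, 0.08, 0, 0, 0, 0],
  [1, 0, 0.08, 0, 0, 0, 0],
  [1, 0, 0.08, 0, 0, 0, 0],
  [1, 0, 0.08, 0, 0, 0, 0],
  [1, 0, 0.08, 0, 0, 0, 0],
  [1, 0, 0.08, 0, 0, 0, 0],
], force=30)

```text
t: 5.78
ee_pos: [572.7, -308.3, 20.5]
tool_rot: [-1.571, 0.0, -0.231]
ft_force: [0.3, -0.6, 0.2]
finger_gap: 0.316
```

```bash
python3 - <<'E'
from h import *
K=eyes.capture("wrist")
st=dict(ee_pos=[550,-304,400.5],tool_rot=[-np.pi/2,0,-.2313])
c=cam(K,st)
f=lambda a,b:(405+a/4.5-.4,110+b/4.5-.4)
def P(l,uv,z): print(l,ray(c,f(*uv),z).round(1))
P("slab frontR",(14,100),6);P("slab frontL",(392,38),6)
P("strip R",(140,90),11);P("strip L",(284,68),11);P("strip edge R end",(150,222),11)
P("strip edge L end",(290,192),11)
P("plate edge R",(86,238),29);P("plate L",(394,184),29)
P("slab rearR",(44,540),6)
P("hinge R",(130,515),40);P("hinge L",(414,478),40)
P("rear plate R",(132,540),36);P("L",(416,495),36)
E
```

```text
slab frontR [531.2 -63.3   6. ]
slab frontL [541.9  85.8   6. ]
strip R [538.4 -16.1  11. ]
strip L [543.1  40.3  11. ]
strip edge R end [591.2 -17.8  11. ]
strip edge L end [592.2  38.5  11. ]
plate edge R [588.2 -51.5  29. ]
plate L [594.9  68.   29. ]
slab rearR [718.1 -74.8   6. ]
hinge R [701.6 -52.1  40. ]
hinge L [712.3  61.1  40. ]
rear plate R [714.1 -50.7  36. ]
L [721.5  64.1  36. ]
```

Emit:
send_rows([
  [1, 0, -0.015, 0, 0, 0, 0],
  [1, 0, -0.03, 0, 0, 0, 0],
  [1, 0, -0.045, 0, 0, 0, 0],
  [1, 0, -0.06, 0, 0, 0, 0],
  [1, 0, -0.06, 0, 0, 0, 0],
])

```text
t: 6.45
ee_pos: [573.8, -309.0, 82.7]
tool_rot: [-1.572, -0.003, -0.231]
ft_force: [1.1, 0.3, -1.1]
finger_gap: 0.319
```

```bash
python3 - <<'E'
from h import *
print(shift([573,-308,80.5],-.2313,[458.3,16.3,80.5],-.064))
E
```

```text
[-0.186, 0.0, 0.2894, 0, -9.59, 0]
```

Emit:
send_rows([
  [1, -0.016, 0, 0.024, 0, -0.8, 0],
  [1, -0.031, 0, 0.048, 0, -1.6, 0],
  [1, -0.046, 0, 0.072, 0, -2.4, 0],
  [1, -0.062, 0, 0.096, 0, -3.2, 0],
  [1, -0.078, 0, 0.12, 0, -4, 0],
  [1, -0.093, 0, 0.145, 0, -4.8, 0],
  [1, -0.109, 0, 0.169, 0, -5.6, 0],
  [1, -0.124, 0, 0.193, 0, -6.4, 0],
  [1, -0.14, 0, 0.217, 0, -7.2, 0],
  [1, -0.155, 0, 0.241, 0, -8, 0],
  [1, -0.171, 0, 0.266, 0, -8.8, 0],
  [1, -0.18, 0, 0.28, 0, -9.2, 0],
  [1, -0.186, 0, 0.2895, 0, -9.6, 0],
  [1, -0.186, 0, 0.2895, 0, -9.6, 0],
  [1, -0.186, 0, 0.2895, 0, -9.6, 0],
  [1, -0.186, 0, 0.2895, 0, -9.6, 0],
])

```text
t: 8.45
ee_pos: [458.3, 15.6, 80.5]
tool_rot: [-1.571, -0.0, -0.064]
ft_force: [-0.7, 0.6, -1.6]
finger_gap: 0.32
```

```bash
cat > look.py <<'E'
import sys
from h import *
n=sys.argv[1]
for i in range(4): st=status.get_state();d=eyes.capture("wrist")
print(st["t"],st["ee_pos"],st["tool_rot"],st["ft_force"])
cv2.imwrite(f"pics/{n}_w.png",d["image"][:,:,::-1])
im=eyes.capture("side")["image"][:,:,::-1]
cv2.imwrite(f"pics/{n}_s.png",cv2.resize(im[140:270,230:370],None,fx=4.5,fy=4.5,interpolation=cv2.INTER_CUBIC))
E
python3 look.py a
```

```text
8.6 [458.18028115  15.81729167  80.48601836] [-1.57085227e+00 -5.94789068e-05 -6.41982396e-02] [-0.22835147 -0.05062229 -2.98198449]
```

View pics/a_w.png

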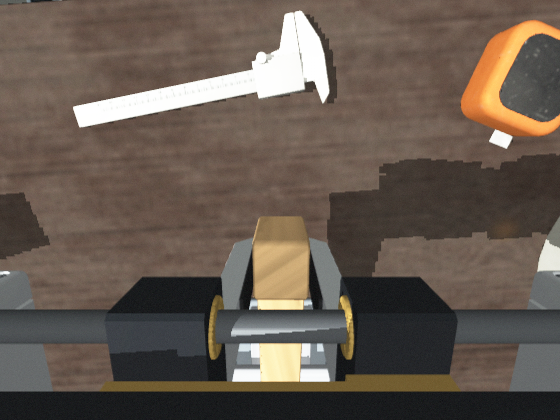

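View pics/a_s.png

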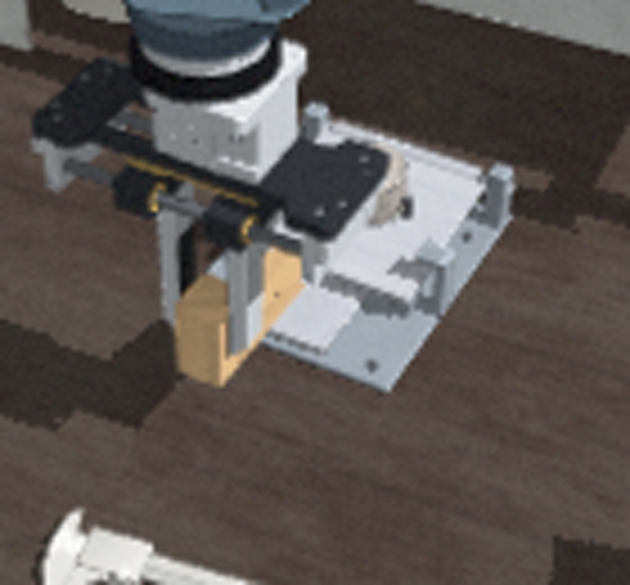

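Emit:
send_rows([
  [1, 0, 0.015, 0, 0, 0, 0],
  [1, 0, 0.03, 0, 0, 0, 0],
  [1, 0, 0.04, 0, 0, 0, 0],
  [1, 0, 0.044, 0, 0, 0, 0],
  [1, 0, 0.044, 0, 0, 0, 0],
  [1, 0, 0.044, 0, 0, 0, 0],
])

```text
t: 9.45
ee_pos: [458.5, 16.1, 36.9]
tool_rot: [-1.571, -0.001, -0.064]
ft_force: [-0.7, 0.2, -1.6]
finger_gap: 0.316
```

```bash
cat > f.py <<'E'
from h import *
F=[];M=[];P=[];A=[]
for i in range(5):
    st=status.get_state();F.append(st["ft_force"]);M.append(st["moment"]);P.append(st["ee_pos"]);A.append(st["tool_rot"]);eyes.capture("side")
print(st["t"],"F",np.mean(F,0).round(2),"M",np.mean(M,0).round(3),"P",P[-1].round(2),A[-1].round(4),st["finger_gap"])
E
python3 f.py
```

```text
9.65 F [-0.05  0.28 -1.33] M [0.034 0.025 0.004] P [458.34  16.13  36.84] [-1.5709e+00 -8.0000e-04 -6.3600e-02] 0.3140239227115683
```

Emit:
send_rows([
  [1, 0, 0.001, 0, 0, 0, 0],
  [1, 0, 0.002, 0, 0, 0, 0],
  [1, 0, 0.002, 0, 0, 0, 0],
])

```text
t: 10.07
ee_pos: [457.9, 16.2, 34.3]
tool_rot: [-1.571, 0.0, -0.064]
ft_force: [-0.2, -0.2, -1.3]
finger_gap: 0.314
```

```bash
python3 f.py
```

```text
10.275 F [-0.22 -0.38 -1.62] M [ 0.009  0.052 -0.013] P [458.05  16.17  34.46] [-1.5708 -0.     -0.0636] 0.31508590374304507
```

Emit:
send_rows([
  [1, 0, 0.001, 0, 0, 0, 0],
  [1, 0, 0.0015, 0, 0, 0, 0],
  [1, 0, 0.0015, 0, 0, 0, 0],
])

```text
t: 10.7
ee_pos: [458.1, 16.1, 33.2]
tool_rot: [-1.571, -0.0, -0.064]
ft_force: [-1.5, 0.3, 0.5]
finger_gap: 0.319
```

```bash
python3 f.py
```

```text
10.9 F [-1.61  0.28  1.06] M [0.036 0.158 0.004] P [458.09  16.16  33.08] [-1.5708e+00 -1.0000e-04 -6.3600e-02] 0.3162018910511781
```

Emit:
send_rows([
  [1, 0, -0.0005, 0, 0, 0, 0],
  [1, 0.004, -0.0005, 0, 0, 0, 0],
  [1, 0.008, -0.0005, 0, 0, 0, 0],
  [1, 0.012, -0.0005, 0, 0, 0, 0],
  [1, 0.016, -0.0005, 0, 0, 0, 0],
  [1, 0.02, -0.0005, 0, 0, 0, 0],
  [1, 0.024, -0.0005, 0, 0, 0, 0],
  [1, 0.028, -0.0005, 0, 0, 0, 0],
  [1, 0.03, -0.0005, 0, 0, 0, 0],
  [1, 0.03, -0.0005, 0, 0, 0, 0],
  [1, 0.03, -0.0005, 0, 0, 0, 0],
])

```text
t: 12.32
ee_pos: [487.8, 14.3, 33.4]
tool_rot: [-1.571, 0.0, -0.064]
ft_force: [0.2, -0.3, -2.5]
finger_gap: 0.317
```

```bash
python3 f.py; python3 look.py b
```

```text
12.525 F [-0.15  0.05 -1.69] M [ 0.018  0.054 -0.004] P [487.86  14.29  33.45] [-1.5708e+00  1.0000e-04 -6.3600e-02] 0.3161521351715165
12.725 [487.93417641  14.27146178  33.4676278 ] [-1.57081257e+00  7.94264326e-06 -6.35964496e-02] [ 0.08553276 -0.5882289  -1.55895021]
```

View pics/b_s.png

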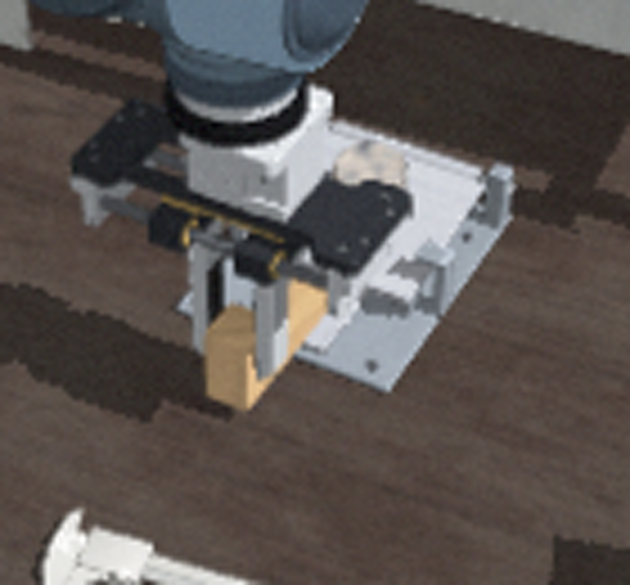

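View pics/b_w.png

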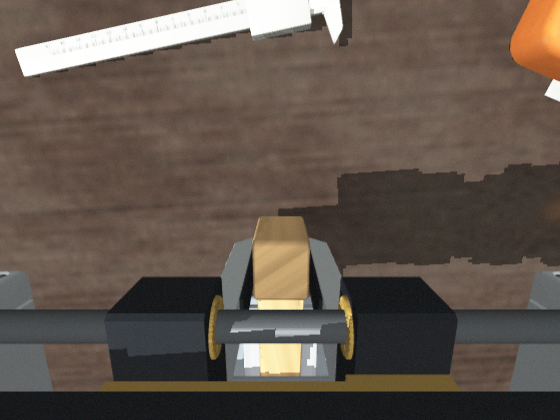

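Emit:
send_rows([
  [1, 0.003, 0, 0, 0, 0, 0],
  [1, 0.006, 0, 0, 0, 0, 0],
  [1, 0.009, 0, 0, 0, 0, 0],
  [1, 0.012, 0, 0, 0, 0, 0],
  [1, 0.015, 0, 0, 0, 0, 0],
  [1, 0.018, 0, 0, 0, 0, 0],
  [1, 0.021, 0, 0, 0, 0, 0],
  [1, 0.024, 0, 0, 0, 0, 0],
  [1, 0.025, 0, 0, 0, 0, 0],
  [1, 0.025, 0, 0, 0, 0, 0],
])

```text
t: 14.08
ee_pos: [510.9, 13.0, 33.3]
tool_rot: [-1.571, 0.006, -0.063]
ft_force: [-9.0, 1.0, 6.7]
finger_gap: 0.312
```

```bash
python3 f.py; python3 look.py c
```

```text
14.275 F [-8.38  0.34  6.18] M [ 0.109  1.355 -0.003] P [510.89  13.05  33.22] [-1.5705  0.0058 -0.063 ] 0.3154208026227265
14.475 [510.91476243  13.04009113  33.23997251] [-1.57053215  0.0057095  -0.06307198] [-8.80944678  1.7408693   5.13861471]
```

View pics/c_s.png

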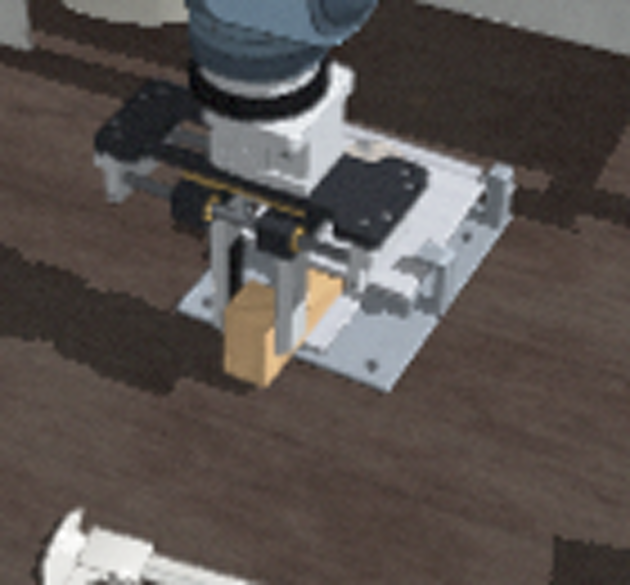

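Emit:
send_rows([
  [1, 0, -0.0005, 0, 0, 0, 0],
  [1, 0, -0.001, 0, 0, 0, 0],
  [1, 0, -0.001, 0, 0, 0, 0],
])

```text
t: 14.95
ee_pos: [511.4, 13.0, 33.5]
tool_rot: [-1.57, 0.004, -0.063]
ft_force: [-4.0, 0.2, -3.0]
finger_gap: 0.32
```

```bash
python3 f.py
```

```text
15.15 F [-3.22 -0.   -3.89] M [0.126 0.861 0.   ] P [512.23  12.83  33.82] [-1.5706  0.0016 -0.0635] 0.31586665144703036
```

Emit:
send_rows([
  [1, 0.003, 0, 0, 0, 0, 0],
  [1, 0.006, 0, 0, 0, 0, 0],
  [1, 0.009, 0, 0, 0, 0, 0],
  [1, 0.012, 0, 0, 0, 0, 0],
  [1, 0.015, 0, 0, 0, 0, 0],
  [1, 0.018, 0, 0, 0, 0, 0],
  [1, 0.02, 0, 0, 0, 0, 0],
  [1, 0.02, 0, 0, 0, 0, 0],
])

```text
t: 16.2
ee_pos: [533.3, 11.4, 34.6]
tool_rot: [-1.571, -0.001, -0.064]
ft_force: [-1.4, -1.1, -3.9]
finger_gap: 0.314
```

```bash
python3 f.py; python3 look.py d
```

```text
16.4 F [-1.18  0.22 -3.67] M [ 0.093  0.444 -0.003] P [533.28  11.35  34.7 ] [-1.5709e+00 -1.1000e-03 -6.3600e-02] 0.3195619311077832
16.6 [533.26911822  11.34936533  34.69642941] [-1.57086083e+00 -1.03742252e-03 -6.36231426e-02] [-0.1852097   0.41195951 -4.10829142]
```

View pics/d_s.png

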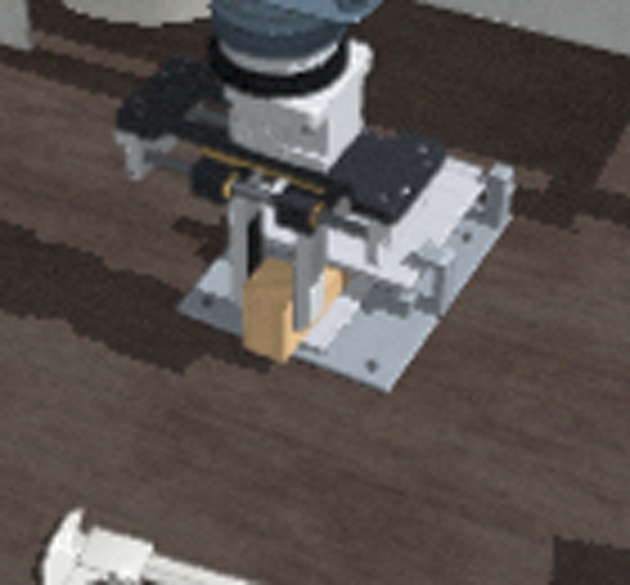

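Emit:
send_rows([
  [0, 0, 0, 0, 0, 0, 0],
  [0, 0, 0, 0, 0, 0, 0],
  [0, 0, 0, 0, 0, 0, 0],
  [0, 0, 0, 0, 0, 0, 0],
])

```text
t: 17.2
ee_pos: [533.2, 11.4, 34.7]
tool_rot: [-1.571, -0.001, -0.064]
ft_force: [0.2, 0.1, 0.2]
finger_gap: 0.502
```

```bash
python3 f.py; python3 look.py e
```

```text
17.4 F [-0.22 -0.04  0.09] M [0.003 0.01  0.008] P [532.88  11.41  34.47] [-1.5708 -0.     -0.0636] 0.5015929326610306
17.6 [532.83614899  11.42260385  34.42800795] [-1.57078572e+00  3.76294875e-05 -6.35772376e-02] [ 0.13220497 -0.51712765 -0.37158109]
```

View pics/e_s.png

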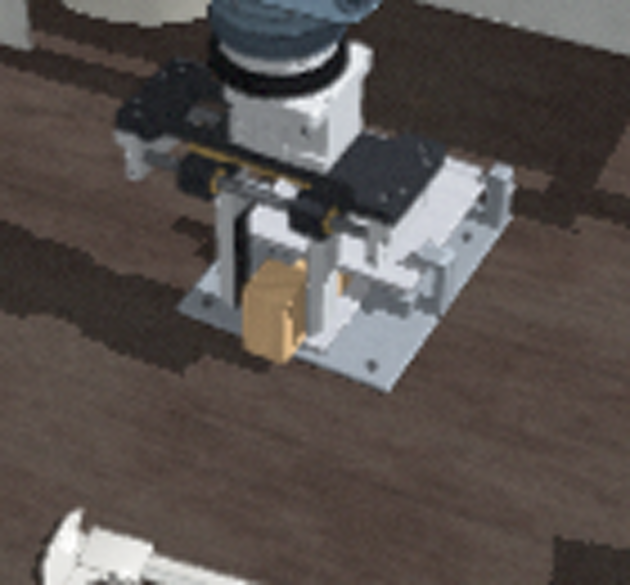

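View pics/e_w.png

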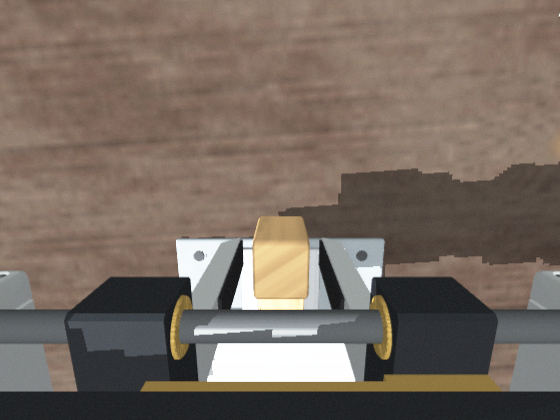

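Emit:
send_rows([
  [0, 0, -0.01, 0, 0, 0, 0],
  [0, 0, -0.03, 0, 0, 0, 0],
  [0, 0, -0.05, 0, 0, 0, 0],
  [0, -0.005, -0.06, 0, 0, 0, 0],
  [0.5, -0.025, -0.06, 0, 0, 0, -2],
  [1, -0.045, -0.06, 0, 0, 0, -5],
  [1, -0.05, -0.06, 0, 0, 0, -5],
  [1, -0.05, -0.06, 0, 0, 0, -5],
  [1, -0.05, -0.06, 0, 0, 0, -5],
  [1, -0.05, -0.04, 0, 0, 0, -5],
  [1, -0.05, -0.02, 0, 0, 0, -5],
  [1, -0.05, 0, 0, 0, 0, -5],
  [1, -0.05, 0.006, 0, 0, 0, -5],
  [1, -0.05, 0.006, 0, 0, 0, -5],
  [1, -0.05, 0.006, 0, 0, 0, -5],
])

```text
t: 19.58
ee_pos: [483.9, 14.4, 29.3]
tool_rot: [-1.571, -0.089, -0.063]
ft_force: [0.5, 0.1, 0.4]
finger_gap: 0.007
```

```bash
python3 f.py; python3 look.py g
```

```text
19.775 F [-0.45 -0.06  0.17] M [0.022 0.038 0.009] P [483.45  14.5   29.07] [-1.571  -0.0884 -0.0635] 0.0030787111620089974
19.975 [483.06582535  14.57919946  28.63823838] [-1.57085248 -0.08758236 -0.06352546] [-0.16871294 -0.51096946  0.05651826]
```

View pics/g_s.png

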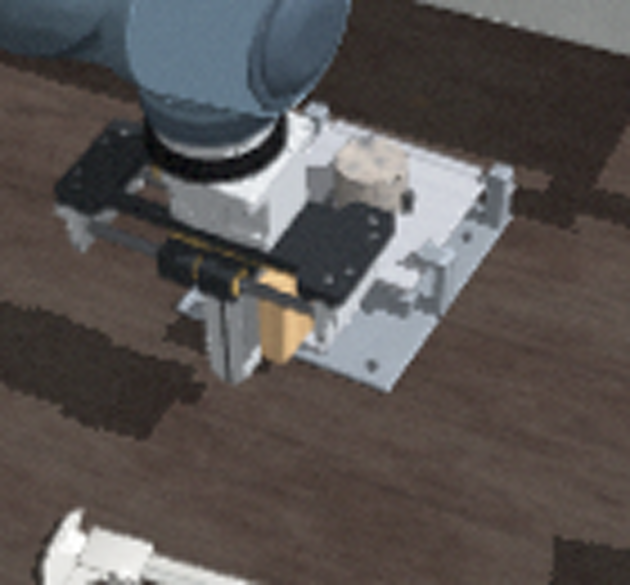

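View pics/g_w.png

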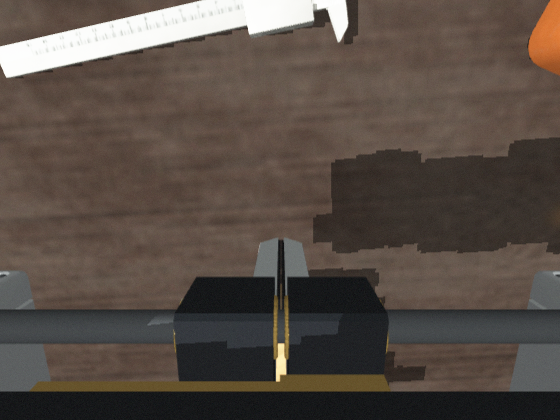

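Emit:
send_rows([
  [1, 0.004, 0.0003, 0, 0, 0, 0],
  [1, 0.008, 0.0007, 0, 0, 0, 0],
  [1, 0.012, 0.001, 0, 0, 0, 0],
  [1, 0.016, 0.0014, 0, 0, 0, 0],
  [1, 0.019, 0.0017, 0, 0, 0, 0],
  [1, 0.022, 0.0019, 0, 0, 0, 0],
  [1, 0.024, 0.0021, 0, 0, 0, 0],
  [1, 0.026, 0.0023, 0, 0, 0, 0],
  [1, 0.028, 0.0025, 0, 0, 0, 0],
  [1, 0.028, 0.0025, 0, 0, 0, 0],
])

```text
t: 21.32
ee_pos: [508.4, 13.3, 27.5]
tool_rot: [-1.57, -0.08, -0.063]
ft_force: [-7.1, -0.4, 6.1]
finger_gap: 0.003
```

```bash
python3 f.py
```

```text
21.525 F [-7.36  0.49  5.18] M [ 0.093  1.46  -0.   ] P [508.36  13.33  27.42] [-1.5703 -0.0806 -0.0631] 0.0035222939163383916
```

Emit:
send_rows([
  [1, 0.001, 0, 0, 0, 0, 0],
  [1, 0.002, 0, 0, 0, 0, 0],
  [1, 0.002, 0, 0, 0, 0, 0],
])

```text
t: 21.95
ee_pos: [510.2, 13.2, 27.5]
tool_rot: [-1.57, -0.08, -0.063]
ft_force: [-7.1, -0.0, 5.3]
finger_gap: 0.006
```

```bash
python3 f.py
```

```text
22.15 F [-7.72  0.66  4.54] M [0.102 1.405 0.009] P [510.28  13.19  27.49] [-1.5703 -0.0804 -0.0631] 0.004077530515198451
```

Emit:
send_rows([
  [1, 0.001, 0, 0, 0, 0, 0],
  [1, 0.002, 0, 0, 0, 0, 0],
  [1, 0.002, 0, 0, 0, 0, 0],
])

```text
t: 22.58
ee_pos: [512.3, 13.1, 27.5]
tool_rot: [-1.57, -0.081, -0.063]
ft_force: [-6.3, 0.6, 2.7]
finger_gap: 0.004
```

```bash
python3 f.py
```

```text
22.775 F [-6.4   0.31  3.03] M [0.099 1.259 0.015] P [512.34  13.1   27.53] [-1.5702 -0.0808 -0.0632] 0.005909757182519056
```

Emit:
send_rows([
  [1, 0.001, 0, 0, 0, 0, 0],
  [1, 0.002, 0, 0, 0, 0, 0],
  [1, 0.003, 0, 0, 0, 0, 0],
  [1, 0.003, 0, 0, 0, 0, 0],
])

```text
t: 23.32
ee_pos: [515.4, 12.9, 27.6]
tool_rot: [-1.57, -0.081, -0.063]
ft_force: [-4.6, -0.1, 0.8]
finger_gap: 0.005
```

```bash
python3 f.py;python3 look.py i
```

```text
23.525 F [-4.94  0.03  0.35] M [ 0.083  0.994 -0.019] P [515.43  12.88  27.6 ] [-1.5702 -0.0812 -0.0633] 0.005685506387582033
23.725 [515.4296471   12.88074222  27.60127923] [-1.57016122 -0.08124101 -0.06334128] [-4.45581735e+00  4.60658031e-01  1.05545397e-03]
```

View pics/i_s.png

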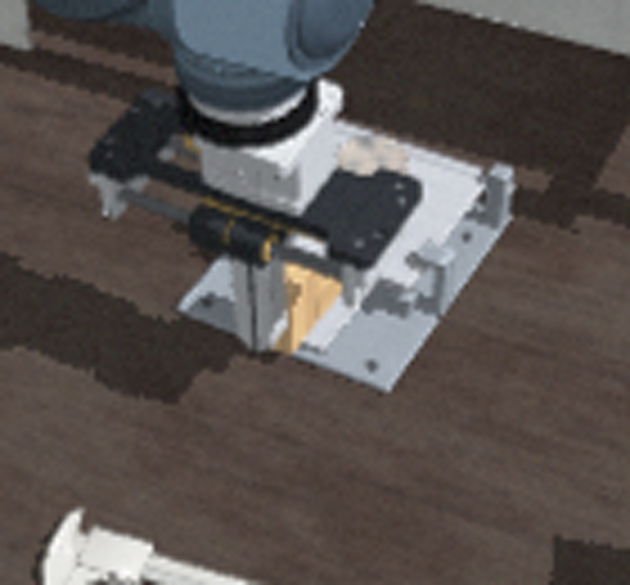

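Emit:
send_rows([
  [1, 0.001, 0, 0, 0, 0, 0],
  [1, 0.002, 0, 0, 0, 0, 0],
  [1, 0.002, 0, 0, 0, 0, 0],
])

```text
t: 24.2
ee_pos: [518.1, 12.6, 27.9]
tool_rot: [-1.57, -0.083, -0.063]
ft_force: [-4.5, 0.1, -2.8]
finger_gap: 0.004
```

```bash
python3 f.py
```

```text
24.4 F [-5.08  0.57 -3.12] M [0.125 1.153 0.   ] P [518.11  12.61  27.95] [-1.5703 -0.083  -0.0634] 0.0033623699231609535
```

Emit:
send_rows([
  [1, 0.001, 0, 0, 0, 0, 0],
  [1, 0.002, 0, 0, 0, 0, 0],
  [1, 0.002, 0, 0, 0, 0, 0],
])

```text
t: 24.82
ee_pos: [518.9, 12.7, 27.6]
tool_rot: [-1.57, -0.08, -0.063]
ft_force: [-8.5, 1.2, -2.1]
finger_gap: 0.009
```

```bash
python3 f.py
```

```text
25.025 F [-8.53  0.48 -1.7 ] M [0.087 1.758 0.002] P [518.87  12.66  27.66] [-1.5702 -0.08   -0.0632] 0.0016906662662437054
```

Emit:
send_rows([
  [1, 0.0005, 0, 0, 0, 0, 0],
  [1, 0.001, 0, 0, 0, 0, 0],
  [1, 0.0015, 0, 0, 0, 0, 0],
  [1, 0.0015, 0, 0, 0, 0, 0],
])

```text
t: 25.58
ee_pos: [519.1, 12.7, 27.6]
tool_rot: [-1.57, -0.077, -0.063]
ft_force: [-13.2, 0.2, 2.5]
finger_gap: 0.0
```

```bash
python3 f.py
```

```text
25.775 F [-13.15   0.67   2.75] M [0.081 2.567 0.016] P [519.13  12.68  27.62] [-1.5702 -0.0766 -0.0629] 0.006528462465646838
```

Emit:
send_rows([
  [1, 0.0005, 0, 0, 0, 0, 0],
  [1, 0.001, 0, 0, 0, 0, 0],
  [1, 0.0014, 0, 0, 0, 0, 0],
  [1, 0.0014, 0, 0, 0, 0, 0],
])

```text
t: 26.32
ee_pos: [519.3, 12.7, 27.6]
tool_rot: [-1.57, -0.073, -0.063]
ft_force: [-17.7, -0.7, 6.9]
finger_gap: 0.002
```

```bash
python3 f.py; python3 look.py j
```

```text
26.525 F [-17.37   0.09   7.15] M [ 0.062  3.287 -0.044] P [519.33  12.74  27.55] [-1.5701 -0.0735 -0.0626] 0.003503568668787705
26.725 [519.34584259  12.75051623  27.56651425] [-1.57011732 -0.07351254 -0.06259095] [-17.30134367   0.0528922    6.59135794]
```

View pics/j_s.png

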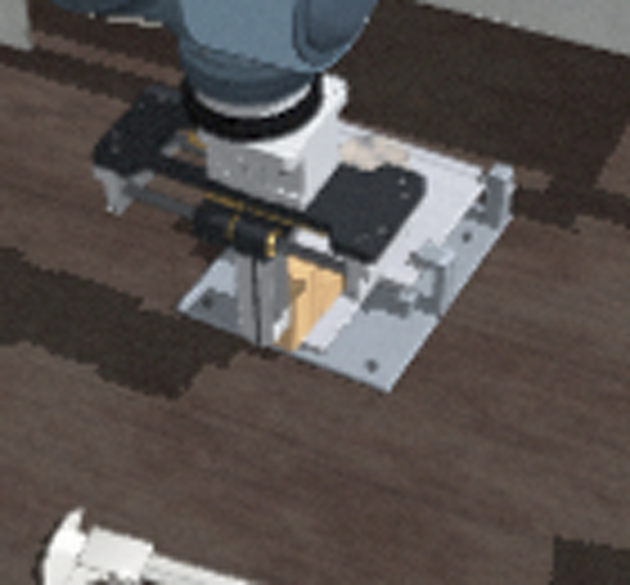

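Emit:
send_rows([
  [1, 0, -0.0004, 0, 0, 0, 0],
  [1, 0, -0.0008, 0, 0, 0, 0],
  [1, 0, -0.0008, 0, 0, 0, 0],
])

```text
t: 27.2
ee_pos: [519.3, 12.7, 27.7]
tool_rot: [-1.57, -0.074, -0.063]
ft_force: [-13.1, -0.5, 1.2]
finger_gap: 0.009
```

```bash
python3 f.py
```

```text
27.4 F [-14.02   0.44   1.29] M [-0.     2.742 -0.014] P [519.31  12.73  27.69] [-1.5701 -0.0741 -0.0628] 0.007440516201525582
```

Emit:
send_rows([
  [1, 0.0005, 0, 0, 0, 0, 0],
  [1, 0.001, -0.0002, 0, 0, 0, 0],
  [1, 0.0014, -0.0003, 0, 0, 0, 0],
  [1, 0.0014, -0.0003, 0, 0, 0, 0],
])

```text
t: 27.95
ee_pos: [519.5, 12.8, 27.7]
tool_rot: [-1.57, -0.071, -0.063]
ft_force: [-16.6, -1.0, 2.6]
finger_gap: 0.008
```

```bash
python3 f.py
```

```text
28.15 F [-16.97  -0.42   2.35] M [-0.028  3.304 -0.07 ] P [519.46  12.83  27.66] [-1.5699 -0.0711 -0.0626] 0.007011811915927627
```

Emit:
send_rows([
  [1, 0.0003, 0, 0, 0, 0, 0],
  [1, 0.0006, -0.0001, 0, 0, 0, 0],
  [1, 0.0006, -0.0001, 0, 0, 0, 0],
  [1, 0.0006, -0.0001, 0, 0, 0, 0],
])

```text
t: 28.7
ee_pos: [519.5, 12.8, 27.7]
tool_rot: [-1.57, -0.07, -0.062]
ft_force: [-18.4, 0.3, 2.9]
finger_gap: 0.007
```

```bash
python3 f.py
```

```text
28.9 F [-18.49   0.14   3.26] M [-0.015  3.571 -0.032] P [519.56  12.87  27.66] [-1.5699 -0.0698 -0.0624] 0.0009265730353372216
```

Pushed to 18.5 N; now retreat slowly, straight back.

Emit:
send_rows([
  [1, -0.001, 0, 0, 0, 0, 0],
  [1, -0.002, 0, 0, 0, 0, 0],
  [1, -0.004, -0.0002, 0, 0, 0, 0],
  [1, -0.006, -0.0005, 0, 0, 0, 0],
  [1, -0.01, -0.001, 0, 0, 0, 0],
  [1, -0.02, -0.002, 0, 0, 0, 0],
  [1, -0.04, -0.004, 0, 0, 0, 0],
  [1, -0.06, -0.02, 0, 0, 0, 0],
  [1, -0.08, -0.05, 0, 0, 0, 5],
  [1, -0.08, -0.1, 0, 0, 0, 5],
  [1, -0.08, -0.15, 0, 0, 0, 5],
  [1, -0.08, -0.2, 0, 0, 0, 5],
  [1, -0.08, -0.23, 0, 0, 0, 5],
  [1, -0.08, -0.23, 0, 0, 0, 5],
])

```text
t: 30.7
ee_pos: [428.9, 17.8, 256.5]
tool_rot: [-1.572, -0.008, -0.064]
ft_force: [-1.0, 0.6, -0.3]
finger_gap: 0.006
```

```bash
python3 f.py; python3 look.py k; python3 - <<'E'
from h import *
im=eyes.capture("top")["image"][:,:,::-1]
cv2.imwrite("pics/k_t.png",im)
E
```

```text
30.9 F [-0.22 -0.27 -0.42] M [ 0.039  0.015 -0.003] P [426.42  18.27 251.36] [-1.5704  0.0025 -0.0637] 0.00286567886114526
31.1 [426.77948116  18.22147065 252.00269622] [-1.57048033  0.00194716 -0.06363294] [ 0.59794221  0.5011875  -0.57488781]
```

View pics/k_s.png

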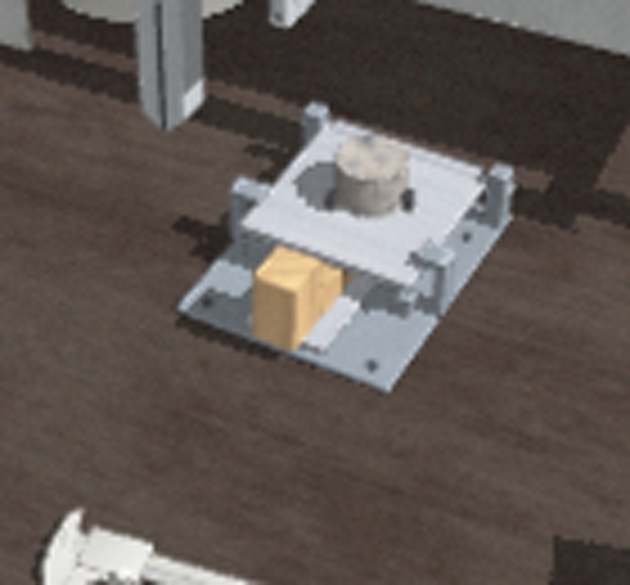

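View pics/k_w.png

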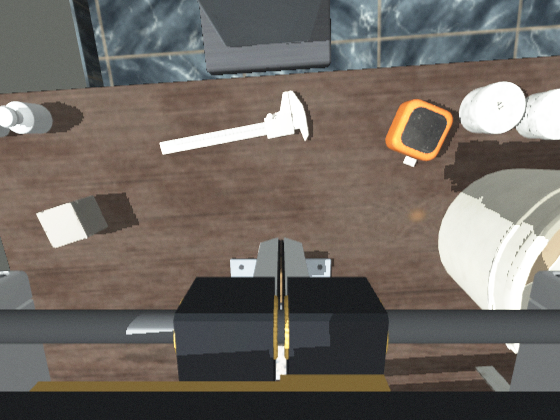

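```bash
python3 - <<'E'
from h import *
s=cam(eyes.capture("side"))
f=lambda a,b:(230+a/4.5-.4,140+b/4.5-.4)
for l,uv,z in [("heel top rear L",(253,272),63),("heel top rear R",(298,292),63),("heel bot rear L",(255,335),13),("heel bot R",(296,349),13)]: print(l,ray(s,f(*uv),z).round(1))
for z in (28,40): print("plate top front L",z,ray(s,f(243,222),z).round(1),"R",ray(s,f(410,282),z).round(1))
E
```

```text
heel top rear L [532.9  27.5  63. ]
heel top rear R [528.5  -4.2  63. ]
heel bot rear L [531.   25.4  13. ]
heel bot R [530.8  -2.6  13. ]
plate top front L 28 [608.7  71.6  28. ] R [601.8 -47.9  28. ]
plate top front L 40 [596.   65.3  40. ] R [589.3 -52.3  40. ]
```

```bash
python3 -c "
from workcell import ctrl,status
print(status.get_state()['dq'].round(3)); print(ctrl.hand_in())"
```

```text
[-0.001 -0.004 -0.003  0.    -0.001  0.   ]
the job is handed in; nothing more can be done
None
```

The wedge is in place, the plate is up against its stops, and the job was handed in at about t = 31 s.

**What I did:** I gripped the wedge by its heel and felt for the packing strip, which is about 13 mm above the rack. I then slid the tip under the sagging edge, let go with the tip about 55 mm past the mouth, and pushed the heel's rear face with closed fingers. The push ran at about 5–8 N and then rose steeply at the stop. I finished at 18.5 N, with only about 3 N of vertical rubbing, and backed the arm well clear.

**Last checks:**
- **Plate:** the side view shows it level under its lugs. Its front edge fits a top height of 40 mm (level) rather than 28 mm (sagging).
- **Slice:** it sits between its pins. I checked this and the bystanders by eye only; none looked displaced, but the last pictures I viewed did not show all of them.
- **Wedge:** it is straight and near the middle, with the tip about 67–70 mm past the mouth. The last picture put its heel about 3 mm further in than the arm's position implied, which is about the accuracy of the cameras.
- **Tightness:** I could not measure the load on the edge after letting go. I judge it tight from the 18.5 N push against a stiff stop, and because there was no sign of spring-back.

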